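# Check a trolley brake lever against its bar

### The job

Two trolley handles are mounted on the bench for inspection; check the brake on the one whose lever is the longer and ends in a ball. With the backs of your fingers, from outside, press that lever in towards its bar until it stops, let it spring right back, then press it in to its stop again and finish while still holding it there, so that the gap left to the bar can be seen. Do not pinch the lever, reach in between it and the bar, touch the bar or force the lever past its stop, and leave the other handle's lever and everything else on the bench alone.

Things in the scene. Friction and masses are not known exactly. Their poses are not given: they have to be found in the camera images.
- brake_handle: Trolley handle with the long, ball-ended brake lever. Fixed stand, base plate 110 x 280 x 12 mm, with a level bar along its y axis at x = 0, z = 150 mm, between posts (14 x 24 mm, up to z = 172 mm) at y = +-120 mm. Lever on the -x side, on a bracket at y 60 to 90 mm. Origin: centre of the underside, on the bench; z up; -x faces roughly to the robot.
- brake_bar: The bar of the brake handle: steel, 22 mm diameter, with a black rubber grip of 28 mm diameter from y = -100 to +40 mm in the frame of brake_handle. Same origin and axes as brake_handle (bar axis at z = 150 mm). At its stop the lever leaves about 10 mm between ball and grip.
- brake_lever (a joint): Lever angle, rad: 0 = free (leaning 0.23 rad outwards from parallel with the bar), grows as it is pressed towards the bar (positive about the upward axis), built-in stop at 0.30. A spring returns it to 0. Pressing at the pad point takes about 4 N at first and 9 N just before the stop.
- brake_lever_pad (a point): Press point of the long lever: middle of the blade's section, 110 mm from the pin. The lever turns about an upright pin at (-45, 75, 150) mm in brake_handle and runs from it to -y. Blade 10 mm thick, 18 mm tall; ball, 22 mm, centred 150 mm from the pin. Axes move with it: x = press direction (square to the blade, to the bar), y = along the blade to the pin, z up. Outer face 5 mm to -x. Free space over 100 mm deep below it.
- latch_handle: Trolley handle with the short paddle lever (a folding latch), not to be touched. Bar as on the other. Fixed stand, base plate 110 x 280 x 12 mm, with a level bar along its y axis at x = 0, z = 150 mm, between posts (14 x 24 mm, up to z = 172 mm) at y = +-120 mm. Lever on the -x side, on a bracket at y 60 to 90 mm. Origin: centre of the underside, on the bench; z up; -x faces roughly to the robot.
- latch_lever (a joint): Lever angle, rad: 0 = free (leaning 0.23 rad outwards from parallel with the bar), grows as it is pressed towards the bar (positive about the upward axis), built-in stop at 0.30. A spring returns it to 0. Must stay at 0.
- latch_lever_pad (a point): Middle of the short lever's paddle, 60 mm from its pivot pin. The lever turns about an upright pin at (-45, 75, 150) mm in latch_handle and runs from it to -y. Blade 10 mm thick that widens to a paddle 45 mm long and 36 mm tall, whose end is 85 mm from the pin; no ball. Axes as for the other lever.
- amber_tall: Loose bystander, not to be moved or lifted: amber bottle, 62 mm diameter, 150 mm tall; origin at the centre of its underside.
- amber_small: Loose bystander, not to be moved or lifted: amber bottle, 44 mm diameter, 90 mm tall; origin at the centre of its underside.
- amber_mid: Loose bystander, not to be moved or lifted: amber bottle, 54 mm diameter, 125 mm tall; origin at the centre of its underside.
- spanner: Loose bystander, not to be moved or lifted: spanner lying flat, 160 mm long, along its x axis; origin on its underside.
- steel_cup: Loose bystander, not to be moved or lifted: open steel cup, 80 mm diameter, 80 mm tall; origin at the centre of its underside.
- carton: Loose bystander, not to be moved or lifted: cardboard carton 90 x 70 x 70 mm; origin at the centre of its underside.

How it is judged:
On the way, in this order (a step that is already met when the one before it is completed fails the run):
1. the long brake lever is pressed in to its stop with the fingers (within 0.03 rad) (value of joint brake_lever above 0.27 rad and contact force between the fingers and brake_lever above 2 N), for 0.2 s.
2. it is let go and has sprung right back (within 0.03 rad of free) (value of joint brake_lever below 0.03 rad), for 0.2 s.
3. it is pressed in to its stop again (all of step 1), for 0.3 s.
At the end, for the whole second after the job is handed in: The fingers hold the long brake lever in at its stop (joint above 0.27 rad of 0.30, finger force 2 to 45 N), nothing of the robot touches the bar, and the short lever is at rest (below 0.03 rad) (all of step 3 and contact force between the fingers and brake_lever below 45 N and value of joint latch_lever below 0.03 rad and not (contact force between any of the fingers, the arm and brake_bar above 1.5 N)); the arm keeps its last pose, push and grip.
It fails at once if the lever is pinched or the fingers reach in between lever and bar (grasp point on the lever's line or up to 60 mm behind it, lower than 10 mm above the lever's middle) (x of the grasp point in the frame of brake_lever_pad between -0.006 and 0.06 m and y of the grasp point in the frame of brake_lever_pad between -0.05 and 0.11 m and z of the grasp point in the frame of brake_lever_pad between -0.06 and 0.01 m).
It fails at once if the robot touches the brake handle's bar (contact force between any of the fingers, the arm and brake_bar above 1.5 N).
It fails at once if the brake lever is forced (over 45 N) (contact force between any of the fingers, the arm and brake_lever above 45 N).
It fails at once if the other handle's lever is pressed or its handle touched (value of joint latch_lever above 0.05 rad or contact force between any of the fingers, the arm and latch_handle above 1.5 N).
It fails at once if a bottle, the spanner, cup or carton is moved, lifted or carried (over 15 mm) (distance of any of amber_tall, amber_small, amber_mid, spanner, steel_cup, carton from where it was at the start of the episode above 0.015 m).
It also fails if it takes over 48 s, if anything falls off the work surface, if the arm or the gripper's body presses on something with over 40 N, if the wrist force passes 120 N, or if a joint passes its speed limit or range.

### The arm

A 7-joint arm with a two-finger parallel gripper is mounted at the origin on the work surface. World frame = base frame: x ahead of the robot, y to its left, z up, the work surface at z = 0. Lengths are in m, angles in rad, forces in N, time in s.
With the tool pointing down it reaches from about 0.4 to 0.85 m from the base axis. Payload 10.4 kg.
Tool frame: the origin (TCP) lies at the very end of the fingers, on their centre line; the grasp point (between the pads) lies 19 mm behind it; z points along the fingers, y is the line along which they close (so a half turn about z gives the same grasp; the last joint's range is limited). The gripper opens to 85 mm and grips with 20 to 120 N. Pads are 22 mm wide; open, the fingers measure 114 mm over their backs; the gripper's body (76 mm by 85 mm) begins 54 mm behind the grasp point. The pads swing forward as they close: fully open they stand 13 mm farther back than shut.
Start: joints at [1.322, 0.332, -0.065, 1.46, 0.022, 1.35, -0.088], TCP at [0.14, -0.609, 0.231] pointing down, gripper open.
Joint ranges: [-2.6, 2.6], [-0.5, 2.12], [-1.47, 1.34], [0.16, 2.42], [-1.27, 4.41], [0.06, 2.06], [-2.6, 2.6]. Speed limits (rad/s): [2.22, 2.22, 2.79, 2.79, 3.14, 3.14, 3.14].

### API

Orientations are given as a unit quaternion [x, y, z, w].
In Python, from workcell import * gives the robot as it stands.
- The arm moves only by the tool step_arm, never from a script. Its argument "commands" is one flat list of numbers, 7 for each row, row after row: the finger opening in mm, from 0 to 85.4, then the shift along the world's x, y, z as a fraction of full scale, then the turn, a rotation vector about the world's x, y, z as a fraction of full scale. A call has exactly 10 rows; each row is the pose to reach, as a shift and turn from the pose commanded when the call began, turning the shorter way round; what a row does not reach only later rows make up. Full scale, the value 1, is 0.6 m for a shift and pi rad for a turn. A row lasts 1/8 s, in which the tool goes at most 62.5 mm and 10.7 degrees, less where a joint would pass 70% of its speed; a pose out of reach is approached as far as the arm can. A call with a number of a shift or a turn outside -1 to 1 is refused whole. A call with a gripper value outside its range is refused whole. The fingers move at their own pace and stop on an object; "squeeze" is the grip in N (left out, the last holds). Time passes only in rows, so rows that repeat a pose let the fingers close, or fill a call up. It gives the time, the measured TCP pose, the force, the opening and the grip force at its end, in the units of the state.
- get_obs(): the state, without advancing time (a new reading comes with each control period).
- camera(name): name is "scene" or "side" or "wrist"; returns the picture (480x640x3 uint8, red, green, blue); there is no depth.
- camera_params(name): a dict with "mtx" (3x3 intrinsics, pixels), "dist" ([k1, k2, p1, p2, k3] as OpenCV has them; the pictures are not rectified), "extrinsics" (4x4, takes a point from world to camera coordinates); the wrist camera has in their place "tool_from_camera" (4x4, takes a point from camera to tool coordinates, whose origin is the TCP and whose axes are the flange's). Camera axes: x right, y down, z forward; pixel columns grow to the right and rows downward; lengths in m; the calibration is good to about 2 mm. A picture is of the moment at which its call begins: read the wrist's pose just before it. camera_params takes no time and is no camera call.
- hand_in(): hands the job in; it is judged then, once.
The state is a dict: "clock": time; "joint_pos": joint angles; "joint_velocities": joint speeds; "tau": joint torques, N m; "position": TCP position; "ee_rot": TCP orientation; "ft_force": force on the tool from outside, world axes, zero at the start; "torque": the same for the moment, N m; "grip_width": opening from 0.0 (shut) to 1.0 (fully open); "grasp_force": force on a finger pad.
Only numpy, scipy, OpenCV 4.12 (cv2) and the standard library are available. Lean on these libraries where they do the work, as an engineer would, in place of code of your own. Each camera call takes 0.05 s, during which the arm holds its last target. There are 200 camera calls.

## Working session

There is one attempt and no reset: what is moved stays moved. The work goes in short steps, Python scripts to look and compute and a tool call to move; the robot and the scene stay as the last step left them, time stands still between calls to the robot, and variables do not carry over. Pictures are saved under pics/ and viewed, at most 10 in all, crops included, and the job is handed in when it is done.

Besides the shell and the picture viewer there is one more tool, called after "Emit:" as name(argument=value, ...), one argument or row to a line, values as JSON. step_arm: Moves the arm, as the interface text tells. Its arguments: {"type":"object","properties":{"commands":{"type":"array","items":{"type":"number"}},"squeeze":{"type":"number"}},"required":["commands"]}

```bash
mkdir -p pics
python3 - <<'E'
from workcell import *
import cv2
o=get_obs();print({k:o[k] for k in("clock","position","ee_rot","ft_force","grip_width")})
for n in("scene","side"):
    cv2.imwrite(f"pics/{n}0.png",camera(n)[:,:,::-1]);p=camera_params(n);print(n,p)
E
```

```text
{'clock': 0.0, 'position': array([ 0.13983276, -0.60876151,  0.23053959]), 'ee_rot': array([ 9.93632485e-01,  1.12667619e-01, -1.11858728e-04, -6.92307778e-04]), 'ft_force': array([ 0.142016  , -0.19086458, -0.28834574]), 'grip_width': 1.0006196494158646}
scene {'mtx': array([[582.37914541,   0.        , 318.26617706],
       [  0.        , 582.37914541, 238.42686389],
       [  0.        ,   0.        ,   1.        ]]), 'dist': array([-0.14724584,  0.        ,  0.        ,  0.        ,  0.        ]), 'extrinsics': array([[ 2.10401923e-01,  9.77614647e-01,  7.95170867e-04,
        -1.22198948e-01],
       [ 7.89118529e-01, -1.69353601e-01, -5.90433151e-01,
        -3.93795912e-01],
       [-5.77081431e-01,  1.24855754e-01, -8.07086155e-01,
         1.86443373e+00],
       [ 0.00000000e+00,  0.00000000e+00,  0.00000000e+00,
         1.00000000e+00]])}
side {'mtx': array([[489.46515784,   0.        , 319.30770787],
       [  0.        , 489.46515784, 235.66905363],
       [  0.        ,   0.        ,   1.        ]]), 'dist': array([0.03369983, 0.        , 0.        , 0.        , 0.        ]), 'extrinsics': array([[-0.96916556, -0.24627818,  0.00807294,  0.55200442],
       [-0.17067223,  0.64728552, -0.74289464,  0.16648051],
       [ 0.17773324, -0.72136573, -0.66935968,  1.34438186],
       [ 0.        ,  0.        ,  0.        ,  1.        ]])}
```

View pics/scene0.png

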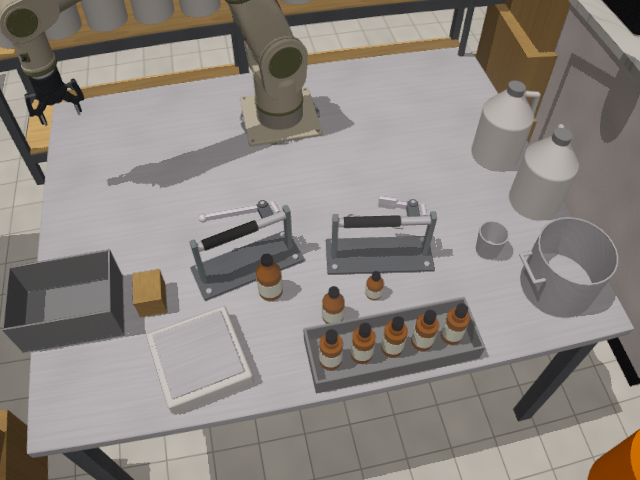

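View pics/side0.png

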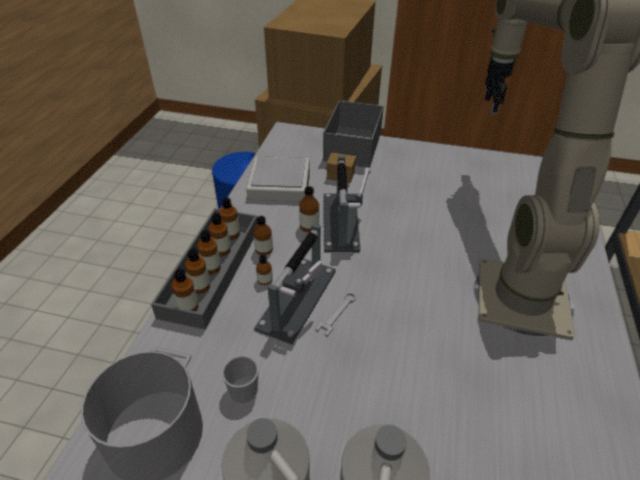

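Scene: brake handle on the left (ball ≈ (202,218), pin ≈ (263,205), plate about (193,250)–(303,290)). Latch handle is right of it (paddle ≈ (388,203)). The robot side of the brake lever is clear. I'll zoom in for accurate pixels.

Run:
```python
import cv2
a=cv2.imread("pics/scene0.png")[185:305,170:330]
cv2.imwrite("pics/z1.png",cv2.resize(a,None,fx=5,fy=5,interpolation=cv2.INTER_CUBIC))
```

```text
(no output)
```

View pics/z1.png

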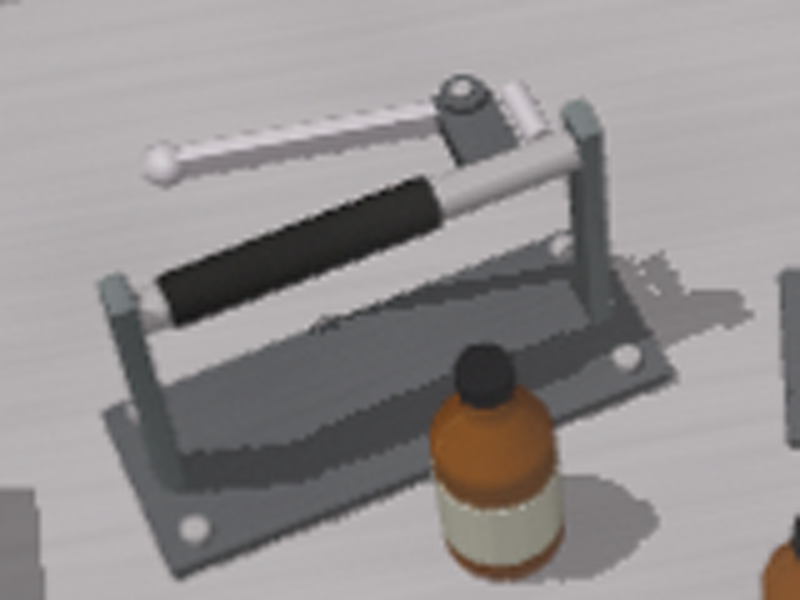

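Brake handle in crop: ball (163,165), plate corners (178,568), (105,412), (672,372), and post tops (582,114), (116,290). Fitting the pose now.

```bash
cat > h.py <<'E'
import numpy as np, cv2
from workcell import *
from scipy.optimize import least_squares
def proj(n,P):
    p=camera_params(n);E=np.array(p["extrinsics"])
    return cv2.projectPoints(np.array(P,float).reshape(-1,1,3),cv2.Rodrigues(E[:3,:3])[0],E[:3,3],p["mtx"],p["dist"])[0][:,0]
def w(pose,P):
    c,s=np.cos(pose[2]),np.sin(pose[2]);P=np.atleast_2d(P).astype(float)
    return np.c_[P[:,0]*c-P[:,1]*s+pose[0],P[:,0]*s+P[:,1]*c+pose[1],P[:,2]]
def lev(r,q,off=0): # point at r from pin, off along press direction
    a=.23-q; return np.array([-.045-r*np.sin(a)+off*np.cos(a),.075-r*np.cos(a)-off*np.sin(a),.15])
E
python3 - <<'E'
from h import *
c=np.array([[163,165],[178,568],[105,412],[672,372],[582,114],[116,290]])
px=(c+.5)/5-.5+[170,185]
M=np.array([lev(.15,0),[.055,-.14,.012],[-.055,-.14,.012],[.055,.14,.012],[0,.12,.172],[0,-.12,.172]])
r=least_squares(lambda t:(proj("scene",w(t,M))-px).ravel(),[.55,-.2,0])
print(r.x,r.fun.reshape(-1,2).round(1))
np.save("pose.npy",r.x)
print("side",proj("side",w(r.x,M)).round(0))
for q in(0,.3):
    print(q,"pad",w(r.x,lev(.11,q))[0].round(4),"ball",w(r.x,lev(.15,q))[0].round(4),"press yaw",r.x[2]-(.0)+ -(.23-q))
print(w(r.x,lev(.11,0,-.0195)),w(r.x,lev(.11,.3,-.0195)))
E
```

```text
[ 0.54743479 -0.18275215  0.25036372] [[ 0.7  0.1]
 [-1.1  0.9]
 [-0.9 -0.7]
 [ 0.6 -0.9]
 [ 0.2  0. ]
 [ 0.4  0.4]]
side [[366. 170.]
 [323. 192.]
 [355. 192.]
 [323. 249.]
 [344. 203.]
 [341. 155.]]
0 pad [ 0.4875 -0.2312  0.15  ] ball [ 0.4883 -0.2712  0.15  ] press yaw 0.02036372314433657
0.3 pad [ 0.5199 -0.2256  0.15  ] ball [ 0.5325 -0.2636  0.15  ] press yaw 0.3203637231443366
[[ 0.46799996 -0.23161376  0.15      ]] [[ 0.5013885  -0.23178359  0.15      ]]
```

Fit residuals are under 1.2 px and the side projection agrees. I'm moving to a standoff on the robot side with fingers shut and the tool's y axis along the press direction.

Emit:
step_arm(
  commands=[0,0.483,0.623,0,0,0,0.492,0,0.483,0.623,0,0,0,0.492,0,0.483,0.623,0,0,0,0.492,0,0.483,0.623,0,0,0,0.492,0,0.483,0.623,0,0,0,0.492,0,0.483,0.623,0,0,0,0.492,0,0.483,0.623,0,0,0,0.492,0,0.483,0.623,0,0,0,0.492,0,0.483,0.623,0,0,0,0.492,0,0.483,0.623,0,0,0,0.492],
  squeeze=20,
)

```text
clock: 1.35
position: [0.4296, -0.2352, 0.2311]
ee_rot: [0.633, 0.774, -0.0, -0.0]
ft_force: [0.1, -0.2, 0.0]
grip_width: -0.001
grasp_force: 0.0
```

Emit:
step_arm(
  commands=[0,0,0,-0.168,0,0,0,0,0,0,-0.168,0,0,0,0,0,0,-0.168,0,0,0,0,0,0,-0.168,0,0,0,0,0,0,-0.168,0,0,0,0,0,0,-0.168,0,0,0,0,0,0,-0.168,0,0,0,0,0,0,-0.168,0,0,0,0,0,0,-0.168,0,0,0,0,0,0,-0.168,0,0,0],
)

```text
clock: 2.6
position: [0.4297, -0.2353, 0.1305]
ee_rot: [0.633, 0.774, 0.0, -0.0]
ft_force: [0.1, -0.1, -0.2]
grip_width: -0.002
grasp_force: 0.0
```

Run:
```python
from h import *
o=get_obs();print(o["clock"],o["position"],o["joint_pos"].round(2),o["ft_force"])
a=camera("scene")[:,:,::-1][165:285,170:330]; b=camera("side")[:,:,::-1][110:260,280:440]
cv2.imwrite("pics/s1.png",np.vstack([cv2.resize(x,(640,int(4*x.shape[0]*0.55)) if 0 else None,fx=2.2,fy=2.2,interpolation=cv2.INTER_CUBIC) for x in(a,b)]))
```

```text
2.6 [ 0.42973525 -0.23531259  0.13051219] [ 0.91  0.16 -0.54  1.91  0.09  1.09  0.53] [ 0.08842441 -0.08892545 -0.24867321]
```

View pics/s1.png

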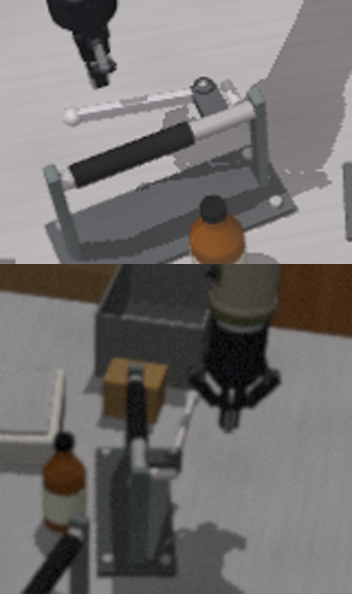

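The fingers hang in the open outside the lever, between ball and bracket (top view: tip at ~(100,80), ball at (72,115)), so the approach is clear. I'll ramp in gently to first contact.

Emit:
step_arm(
  commands=[0,0.02,0.006,0.007,0,0,0,0,0.04,0.006,0.007,0,0,0,0,0.05,0.006,0.007,0,0,0,0,0.055,0.006,0.007,0,0,0,0,0.06,0.006,0.007,0,0,0,0,0.065,0.006,0.007,0,0,0,0,0.07,0.006,0.007,0,0,0,0,0.075,0.006,0.007,0,0,0,0,0.075,0.006,0.007,0,0,0,0,0.075,0.006,0.007,0,0,0],
)

```text
clock: 3.95
position: [0.4745, -0.2318, 0.1346]
ee_rot: [0.633, 0.774, -0.0, -0.0]
ft_force: [-5.0, 0.3, 0.2]
grip_width: -0.002
grasp_force: 2.2
```

Emit:
step_arm(
  commands=[0,0.005,0,0,0,0,0,0,0.01,0,0,0,0,0,0,0.015,0,0,0,0,0,0,0.02,0,0,0,0,0,0,0.025,0,0,0,0,0,0,0.03,0,0,0,0,0,0,0.034,0,0,0,0,0,0,0.038,0,0,0,0,0,0,0.038,0,0,0,0,0,0,0.038,0,0,0,0],
)

```text
invalid input
```

Emit:
step_arm(
  commands=[0,0.005,0,0,0,0,0,0,0.01,0,0,0,0,0,0,0.015,0,0,0,0,0,0,0.02,0,0,0,0,0,0,0.025,0,0,0,0,0,0,0.03,0,0,0,0,0,0,0.034,0,0,0,0,0,0,0.038,0,0,0,0,0,0,0.038,0,0,0,0,0,0,0.038,0,0,0,0,0],
)

```text
clock: 5.2
position: [0.4963, -0.2307, 0.1341]
ee_rot: [0.632, 0.775, -0.0, -0.002]
ft_force: [-9.2, 4.4, 2.7]
grip_width: 0.0
grasp_force: 4.1
```

Emit:
step_arm(
  commands=[0,0.001,0,0,0,0,0,0,0.002,0,0,0,0,0,0,0.003,0,0,0,0,0,0,0.004,0,0,0,0,0,0,0.004,0,0,0,0,0,0,0.004,0,0,0,0,0,0,0.004,0,0,0,0,0,0,0.004,0,0,0,0,0,0,0.004,0,0,0,0,0,0,0.004,0,0,0,0,0],
)

```text
clock: 6.45
position: [0.4984, -0.2305, 0.134]
ee_rot: [0.632, 0.775, -0.0, -0.002]
ft_force: [-10.0, 5.0, 2.1]
grip_width: -0.002
grasp_force: 4.3
```

Run:
```python
from h import *
o=get_obs();print(o["position"],o["ft_force"])
t=np.load("pose.npy")
for q in(.2,.25,.27,.3): print(q,proj("scene",w(t,lev(.15,q))).round(1))
a=camera("scene")[:,:,::-1][185:285,180:300]
cv2.imwrite("pics/s2.png",cv2.resize(a,None,fx=6,fy=6,interpolation=cv2.INTER_CUBIC))
```

```text
[ 0.49843253 -0.23054989  0.13397866] [-10.03232237   4.98417193   2.14761777]
0.2 [[205.5 226.8]]
0.25 [[206.6 229. ]]
0.27 [[207.  229.9]]
0.3 [[207.7 231.2]]
```

View pics/s2.png

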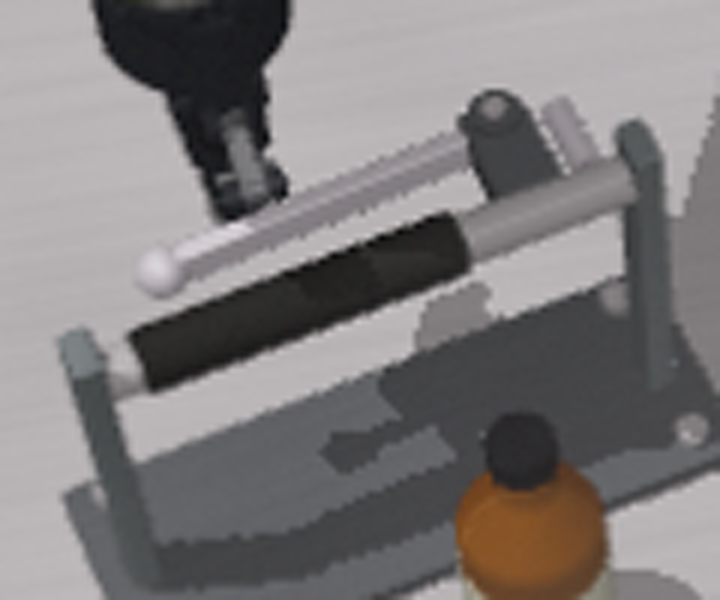

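Ball is at (206.6, 229.9) in the scene picture, so the lever is at about 0.26, not yet at the stop. The force is still on the spring line, so I press on in millimetres.

Emit:
step_arm(
  commands=[0,0.001,0,0,0,0,0,0,0.002,0,0,0,0,0,0,0.003,0,0,0,0,0,0,0.004,0,0,0,0,0,0,0.005,0,0,0,0,0,0,0.006,0,0,0,0,0,0,0.006,0,0,0,0,0,0,0.006,0,0,0,0,0,0,0.006,0,0,0,0,0,0,0.006,0,0,0,0,0],
)

```text
clock: 7.75
position: [0.5018, -0.2305, 0.1338]
ee_rot: [0.632, 0.775, -0.001, -0.002]
ft_force: [-11.2, 4.2, 1.6]
grip_width: -0.001
grasp_force: 4.5
```

Emit:
step_arm(
  commands=[0,0.001,0,0,0,0,0,0,0.002,0,0,0,0,0,0,0.003,0,0,0,0,0,0,0.004,0,0,0,0,0,0,0.004,0,0,0,0,0,0,0.004,0,0,0,0,0,0,0.004,0,0,0,0,0,0,0.004,0,0,0,0,0,0,0.004,0,0,0,0,0,0,0.004,0,0,0,0,0],
)

```text
clock: 9.0
position: [0.5023, -0.2304, 0.1336]
ee_rot: [0.633, 0.774, -0.002, -0.004]
ft_force: [-21.4, 6.6, 8.7]
grip_width: 0.005
grasp_force: 9.2
```

The stop has been reached: force jumped to 22 N with almost no travel, at x = 0.5023, and it was held about 0.75 s. Now I'll let it spring right back.

Emit:
step_arm(
  commands=[0,-0.02,0,0,0,0,0,0,-0.04,0,0,0,0,0,0,-0.06,0,0,0,0,0,0,-0.075,0,0,0,0,0,0,-0.085,0,0,0,0,0,0,-0.085,0,0,0,0,0,0,-0.085,0,0,0,0,0,0,-0.085,0,0,0,0,0,0,-0.085,0,0,0,0,0,0,-0.085,0,0,0,0,0],
)

```text
clock: 10.25
position: [0.455, -0.2317, 0.1347]
ee_rot: [0.633, 0.774, 0.0, -0.0]
ft_force: [-0.3, -0.5, 0.3]
grip_width: -0.001
grasp_force: 0.0
```

Run:
```python
from h import *
o=get_obs();print(o["position"],o["ft_force"])
a=camera("scene")[:,:,::-1][185:285,180:300]
cv2.imwrite("pics/s3.png",cv2.resize(a,None,fx=6,fy=6,interpolation=cv2.INTER_CUBIC))
```

```text
[ 0.45503765 -0.23169511  0.13469118] [-0.25858024 -0.52756697  0.27426789]
```

View pics/s3.png

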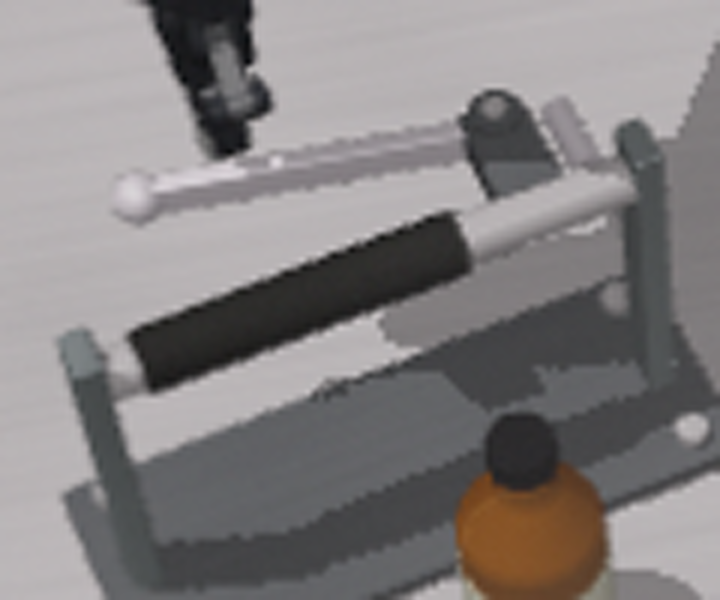

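The ball is back at (202.6, 217.8), its free position, and the contact force is zero. Pressing again.

Emit:
step_arm(
  commands=[0,0.012,0,0,0,0,0,0,0.02,0,0,0,0,0,0,0.028,0,0,0,0,0,0,0.036,0,0,0,0,0,0,0.044,0,0,0,0,0,0,0.052,0,0,0,0,0,0,0.059,0,0,0,0,0,0,0.066,0,0,0,0,0,0,0.072,0,0,0,0,0,0,0.076,0,0,0,0,0],
)

```text
clock: 11.55
position: [0.499, -0.2307, 0.1337]
ee_rot: [0.632, 0.775, -0.001, -0.002]
ft_force: [-11.2, 2.7, 2.4]
grip_width: 0.002
grasp_force: 4.5
```

Emit:
step_arm(
  commands=[0,0.002,0,0,0,0,0,0,0.004,0,0,0,0,0,0,0.006,0,0,0,0,0,0,0.007,0,0,0,0,0,0,0.008,0,0,0,0,0,0,0.009,0,0,0,0,0,0,0.009,0,0,0,0,0,0,0.009,0,0,0,0,0,0,0.009,0,0,0,0,0,0,0.009,0,0,0,0,0],
)

```text
clock: 12.8
position: [0.5023, -0.2306, 0.1334]
ee_rot: [0.633, 0.774, -0.002, -0.004]
ft_force: [-19.2, 6.2, 7.2]
grip_width: -0.003
grasp_force: 8.7
```

Run:
```python
from h import *
o=get_obs();print(o["clock"],o["position"],o["ft_force"])
a=camera("scene")[:,:,::-1][185:285,180:300]
cv2.imwrite("pics/s4.png",cv2.resize(a,None,fx=6,fy=6,interpolation=cv2.INTER_CUBIC))
```

```text
12.8 [ 0.50231513 -0.23060948  0.13340485] [-19.22505892   6.21732872   7.23235819]
```

View pics/s4.png

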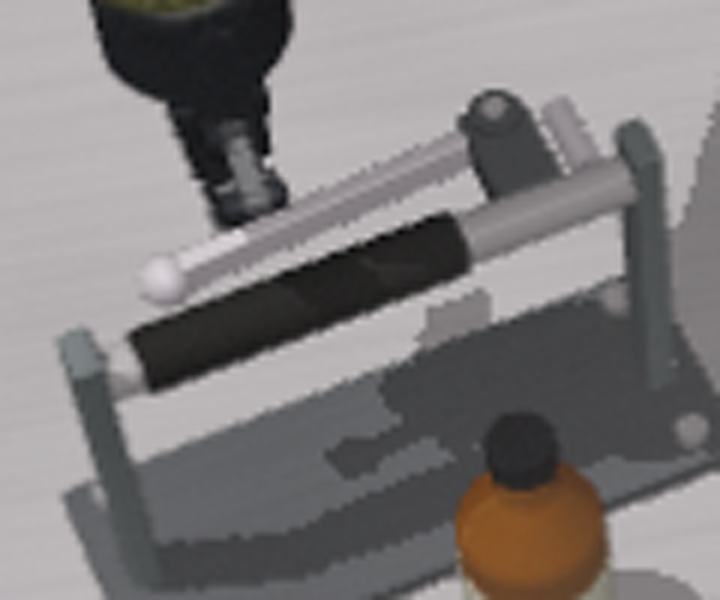

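The ball is at (207.3, 231.6), which matches the stop at 0.30 rad. The push is steady at about 21 N with the grip gap visible. Handing in.

```bash
python3 -c "
from workcell import *
print(hand_in())"
```

```text
the job is handed in; nothing more can be done
None
```

I pressed the long ball-ended lever to its stop, let it spring fully back, and pressed it in again; I handed in while holding it at its stop (about 21 N), without seeing the judge's verdict.

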